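# Close the twist-lock food tub

## Robot

A 6-joint arm with a two-finger parallel gripper is mounted at the origin on the work surface. World frame = base frame: x ahead of the robot, y to its left, z up, the work surface at z = 0. Lengths are in m, angles in degrees, forces in N, time in s.
With the tool pointing down it reaches from about 0.4 to 0.825 m from the base axis. Payload 7 kg.
Tool frame: the origin (TCP) lies on the centre line of the jaws, within the pads' length; the fingertips stand 11 mm ahead of it and the grasp point (between the pads) lies 8 mm behind it; z points along the fingers, y is the line along which they close (so a half turn about z gives the same grasp; the last joint's range is limited). The gripper opens to 88 mm and grips with 3 to 60 N. Pads are 19 mm wide; open, the fingers measure 130 mm over their backs; the gripper's body (78 mm by 193 mm) begins 47 mm behind the grasp point.
Start: joints at [-55.113, 20.546, 0.682, 0, -70.136, -16.507], TCP at [0.213, -0.641, 0.238] pointing down, gripper open.
Joint ranges: [-176.03, 176.03], [-82.01, 121.73], [-58.28, 71.71], [-173.87, 95.51], [-174.79, -0.11], [-173.66, 173.66]. Speed limits (degrees/s): [136.94, 136.94, 172.46, 180, 180, 180].

## Interface

Orientations are given as [roll, pitch, yaw] about the fixed x, y, z axes, in that order (R = Rz(yaw) Ry(pitch) Rx(roll)).
In Python, from plant import r, capture, camera_model, job gives the robot as it stands.
- The arm moves only by the tool drive_tool, never from a script. Its argument "increments" is a list that holds one entry, the list of rows, each a list of 5 numbers: the gripper's target within -1 to 1 (fully open at 1, half-way at 0, shut at -1), then the shift along the tool's x, y, z scaled (see below), then the turn about the tool's z scaled (see below). In form: [[[gripper, tx, ty, tz, roll], ...]]. A call has 1 to 5 rows; each row is the pose to reach, as a shift and turn from the pose commanded when the call began, along the tool's axes at that moment, turning the shorter way round; what a row does not reach only later rows make up. The controller multiplies each number of a shift by 120 mm and each number of a turn by 360 degrees. A row lasts 1/8 s, in which the tool goes at most 62.5 mm and 10.7 degrees, less where a joint would pass 70% of its speed; a pose out of reach is approached as far as the arm can. A call with a number of a shift or a turn outside -1 to 1 is refused whole. A call with a gripper value outside its range is refused whole. The fingers move at their own pace and stop on an object; "squeeze" is the grip in N (left out, the last holds). Time passes only in rows, so rows that repeat a pose let the fingers close. It gives the time, the measured TCP pose, the force, the opening and the grip force at its end, in the units of the state.
- r.get_state(): the state, without advancing time (a new reading comes with each control period).
- capture(name): name is "side" or "top"; returns the picture (420x560x3 uint8, red, green, blue); there is no depth.
- camera_model(name): a dict with "camera_matrix" (3x3 intrinsics, pixels), "rvec" (rotation vector, rad) and "tvec" (3), from world to camera coordinates, as OpenCV has them. Camera axes: x right, y down, z forward; pixel columns grow to the right and rows downward; lengths in m; the calibration is good to about 2 mm. A picture is of the moment at which its call begins. camera_model takes no time and is no camera call.
- job.close_job(): hands the job in; it is judged then, once.
The state is a dict: "time_s": time; "joints": joint angles; "qd": joint speeds; "joint_torque": joint torques, N m; "tcp_pos": TCP position; "eef_rot": TCP orientation; "contact_force": force on the tool from outside, world axes, zero at the start; "moment": the same for the moment, N m; "gripper_width": finger opening in m; "gripper_force": force on a finger pad.
Only numpy, scipy, OpenCV 4.12 (cv2) and the standard library are available. Lean on these libraries where they do the work, as an engineer would, in place of code of your own. Each camera call takes 0.05 s, during which the arm holds its last target. There are 200 camera calls.

## Task

The carton standing on end in the open tub is too tall for the lid: tip it over so that it lies flat inside the tub. Then set the lid on the tub, turn it under light pressure until its two lugs drop into the notches of the rim, and twist it clockwise (seen from above) as far as it goes to lock it. Let go, and leave the other goods on the table undisturbed.

Things in the scene. Friction and masses are not known exactly. Their poses are not given: they have to be found in the camera images.
- tub: round white open tub, screwed to the table. 200 outside diameter, 83 high; inner floor 5 above the table, inside diameter 190 below the rim. The rim is an inward flange 8 thick (75 to 83 above the table) round a mouth of 152 diameter, with two opposite notches on the tub's +x and -x axes, a rib on the outer wall below each. Origin: on the axis at table height; z up
- tub_notch (a point): middle of the +x notch (the other is opposite) at the top of the rim, 84 from the axis. Notches are 28 wide and reach out to radius 92. Under the flange a wall beside each notch blocks turning anticlockwise, and a stop ends the clockwise turn 50 degrees from the notch
- lid: white round lid lying grip-up on the table, 0.2 to 0.3 kg. Heights above its origin (centre of the underside): solid plug 147 dia with bevelled foot 0 to 26, cover disc 180 dia 26 to 32, grip bar 32 to 66. With its lugs on the rim the origin is 73 above the table and the plug centres it; in the notches it drops 16, disc on the rim (origin at 57), then turns clockwise seen from above, to a stop at 50 degrees
- lid_grip (a point): point in the lid's upright grip bar, 55 above the lid's origin. The bar is straight, 70 long along the lid's x, 16 thick along its y
- lid_lug (a point): underside of the outer part of the lug on the lid's +x (its twin is on -x), in line with the grip bar: 78 from the lid's axis, 10 above its origin. Lugs are 20 wide, 6 thick, and reach to radius 86; they pass the notches with the bar in line with them, either way round, within about 2 degrees
- pack: cardboard carton with a pale band, 44 (x) x 50 (y) x 110 high (z), 0.11 to 0.22 kg, standing on end in the tub, 45 off the tub's axis towards the tub's -x, its x along the tub's x within 6 degrees; its top is 32 above the rim. The room to lie down is towards the tub's +x; lying it is 44 high, the seated lid leaves 52. Origin: centre of its foot; z along its height
- tin_in1: short tin inside the tub, 48 dia x 40 high, on the tub's +y side, 62 from the axis; stays in the tub. Origin under its centre
- tin_in2: the same on the tub's -y side
- tin_mid: bystander: tin, 60 dia x 75 high, between tub and lid; origin under its centre
- biscuits: bystander: flat box 100 x 60 x 45 high, between tub and lid, nearer the robot; origin under its centre
- jar: bystander: jar with cap, 64 dia x 95 high, beyond the tub and lid; origin under its centre
- drink1: bystander: drink carton 70 x 70 x 179 high, at the back; origin under its centre
- drink2: bystander: second such drink carton
- sauce_box: bystander: box 70 x 110 x 90 high, at the back; origin under its centre
- tin_side: bystander: squat tin, 74 dia x 55 high, at the left; origin under its centre
Not all that is in view belongs to the job. What is shaped like the tin_in1 but black or brown is not meant.

How it is judged (in metres and radians):
On the way, in this order (a step that is already met when the one before it is completed fails the run):
1. the carton lies flat in the tub (angle between pack's own z axis and vertical above 1.3 rad and horizontal distance between pack and tub below 0.095 m and height (world z) of pack below 0.06 m), for 0.2 s.
2. the lid has dropped into the notches, not yet turned (z of lid in the frame of tub below 0.0605 m and horizontal distance between lid and tub below 0.008 m and angle between lid's own z axis and vertical below 0.05 rad and angle between the x axis of lid and the x axis of tub, either way round below 0.3 rad), for 0.1 s.
At the end, for the whole second after the job is handed in: The carton lies flat (more than 75 degrees over) in the tub with both short tins; the lid sits down on the rim (within 3.5 mm of fully down, 8 mm of centre, 3 degrees of level), is turned clockwise at least 43.5 of the 50 degrees from the notches, at rest and released (all of step 1 and z of lid in the frame of tub below 0.0605 m and horizontal distance between lid and tub below 0.008 m and angle between lid's own z axis and vertical below 0.05 rad and angle between the x axis of lid and the x axis of tub, either way round above 0.76 rad and linear speed of lid below 0.02 m/s and horizontal distance between each of tin_in1, tin_in2 and tub below 0.08 m); the robot touches nothing.
It fails at once if the lid is forced onto the tub (over 60 N) (contact force between lid and tub above 60 N).
It fails at once if a bystander is moved by more than 25 mm (distance of any of tin_mid, biscuits, jar, drink1, drink2, sauce_box, tin_side from where it was at the start of the episode above 0.025 m).
It also fails if it takes over 67 s, if anything falls off the work surface, if the arm or the gripper's body presses on something with over 40 N, if the wrist force passes 120 N, or if a joint passes its speed limit or range.

## Working session

There is one attempt and no reset: what is moved stays moved. The work goes in short steps, Python scripts to look and compute and a tool call to move; the robot and the scene stay as the last step left them, time stands still between calls to the robot, and variables do not carry over. Pictures are saved under pics/ and viewed, at most 10 in all, crops included, and the job is handed in when it is done.

Besides the shell and the picture viewer there is one more tool, called after "Call:" by a JSON object that holds its "method" and its "body", one argument or row to a line. drive_tool: Moves the arm, as the interface text tells. Its arguments: {"type":"object","properties":{"increments":{"type":"array"},"squeeze":{"type":"number"}},"required":["increments"]}

```bash
mkdir -p pics
python3 - <<'E'
from plant import r,capture,camera_model
import cv2,numpy as np
for n in("top","side"):
    cv2.imwrite(f"pics/{n}0.png",capture(n)[:,:,::-1])
    m=camera_model(n);R=cv2.Rodrigues(np.array(m["rvec"],float))[0]
    print(n,m["camera_matrix"],(-R.T@np.array(m["tvec"]).ravel()).round(3),R.round(2).tolist())
print(r.get_state())
E
```

```text
top [[411.63869      0.         280.13454476]
 [  0.         411.63869    207.63458262]
 [  0.           0.           1.        ]] [0.37  0.043 1.217] [[0.02, -1.0, 0.03], [-0.98, -0.03, -0.19], [0.19, -0.02, -0.98]]
side [[420.24332801   0.         271.16327646]
 [  0.         420.24332801 215.64430008]
 [  0.           0.           1.        ]] [-0.003  0.765  0.78 ] [[-0.76, -0.65, -0.0], [-0.39, 0.46, -0.8], [0.52, -0.61, -0.6]]
{'time_s': 0.1, 'joints': array([-5.51102499e+01,  2.05865926e+01,  6.38899937e-01, -1.78689718e-02,
       -7.01369554e+01, -1.65070700e+01]), 'qd': array([-0.08236979, -0.16225109,  0.09521472, -0.01541286,  0.0573659 ,
        0.01589629]), 'joint_torque': array([-1.48158804e-03, -5.84162915e+01,  2.93754637e+01,  7.01547280e+00,
        1.02365695e-02, -5.48153241e-05]), 'tcp_pos': array([ 0.21270947, -0.64015511,  0.23672336]), 'eef_rot': array([ 1.79914067e+02, -7.94698287e-03, -1.61623398e+02]), 'contact_force': array([-0.1084881 , -0.53059986,  0.48073192]), 'moment': array([ 0.00022325, -0.02322521,  0.00773837]), 'gripper_force': 0.0, 'gripper_width': 0.08759946171271013}
```

View pics/top0.png

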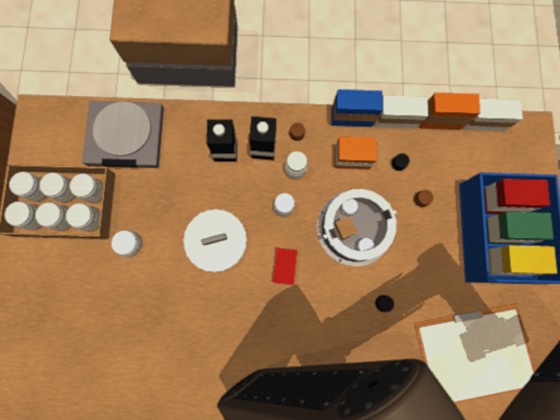

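View pics/side0.png

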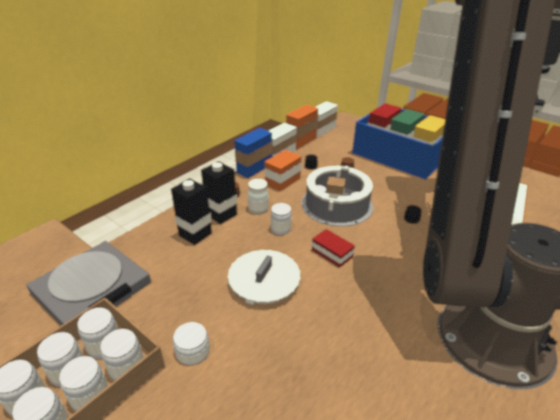

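The top view shows the tub around px (357,227) with the carton at about (345,228), and the lid around (215,240) with its bar at (214,239). I'll enlarge both.

```bash
cat > h.py <<'E'
import cv2,numpy as np
from plant import r,capture,camera_model
def cam(n):
    m=camera_model(n);return np.array(m["camera_matrix"],float),cv2.Rodrigues(np.array(m["rvec"],float))[0],np.array(m["tvec"],float).ravel()
def ray(n,u,v,z):
    K,R,t=cam(n);c=-R.T@t;d=R.T@np.linalg.inv(K)@np.array([u,v,1.]);return c+d*(z-c[2])/d[2]
def proj(n,P):
    m=camera_model(n);return cv2.projectPoints(np.array(P,float).reshape(-1,1,3),np.array(m["rvec"],float),np.array(m["tvec"],float),np.array(m["camera_matrix"],float),None)[0][:,0]
E
python3 - <<'E'
from h import *
a=cv2.imread("pics/top0.png")
b=[cv2.resize(a[y:y+90,x:x+90],(400,400),interpolation=cv2.INTER_CUBIC) for x,y in((312,182),(170,195))]
s=cv2.imread("pics/side0.png")
cv2.imwrite("pics/crop.png",np.hstack(b))
for n,u,v,z in(("top",357,227,.083),("top",215,240,.032)):print(ray(n,u,v,z))
E
```

```text
[ 0.54460327 -0.19738695  0.083     ]
[0.50408108 0.20304725 0.032     ]
```

View pics/crop.png

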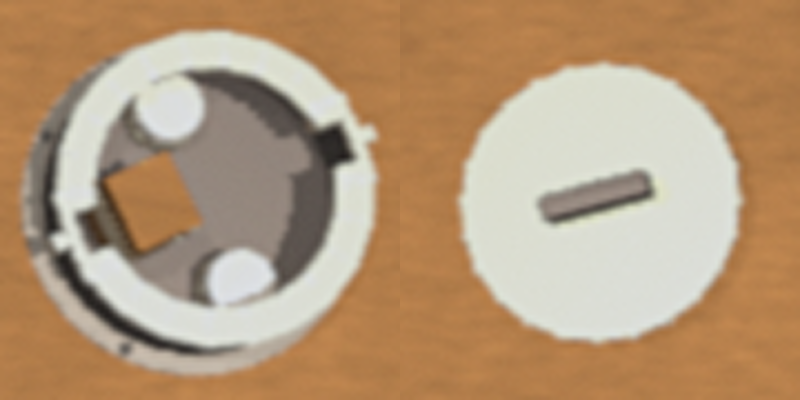

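The crop shows the tub notches at crop px (335,146) and (97,229), with the rim centre at (217,189). The carton top's corners are (102,183), (165,152), (203,217) and (140,251). The lid centre is (601,203), with bar ends near (543,212) and (652,185).

Run:
```python
from h import *
def c(x,y,z,ox,oy): return ray("top",ox+(x+.5)/4.4444-.5,oy+(y+.5)/4.4444-.5,z)[:2]
T=lambda x,y,z:c(x,y,z,312,182)
L=lambda x,y,z:c(x-400,y,z,170,195)
n1,n2=T(335,146,.083),T(97,229,.083);print("notch",n1,n2,(n1+n2)/2,np.linalg.norm(n1-n2),np.degrees(np.arctan2(*(n1-n2)[::-1])))
print("rim c",T(217,189,.083))
P=[T(*q,.115) for q in((102,183),(165,152),(203,217),(140,251))];print("pack",np.mean(P,0),[np.linalg.norm(P[i]-P[i-1]).round(4) for i in range(4)],[np.degrees(np.arctan2(*(P[i]-P[i-1])[::-1])).round(1) for i in range(4)])
print("tins",T(171,107,.045),T(240,276,.045))
a=cv2.imread("pics/top0.png").astype(int)
m=((a.min(2)>150)).astype(np.uint8);m[:, :180]=0;m[:,250:]=0;m[:205]=0;m[275:]=0
k=max(cv2.findContours(m,0,1)[0],key=len)[:,0]
Q=np.array([ray("top",u,v,.031)[:2] for u,v in k]);A=np.c_[2*Q,np.ones(len(Q))];s=np.linalg.lstsq(A,(Q**2).sum(1),rcond=None)[0];print("lid",s[:2],np.sqrt(s[2]+s[:2]@s[:2]),L(601,203,.031))
e1,e2=L(545,203,.066),L(650,180,.066)
print("bar",np.degrees(np.arctan2(*(e1-e2)[::-1])),L(596,196,.066))
e1,e2=L(553,222,.034),L(652,197,.034)
print("bar",np.degrees(np.arctan2(*(e1-e2)[::-1])))
```

```text
notch [ 0.5824959  -0.28281656] [ 0.52563844 -0.13123266] [ 0.55406717 -0.20702461] 0.16189641826866605 -69.43948086320833
rim c [ 0.55295234 -0.20717721]
pack [ 0.53957726 -0.16040895] [np.float64(0.0472), np.float64(0.0439), np.float64(0.0458), np.float64(0.0445)] [np.float64(29.2), np.float64(-62.5), np.float64(-150.0), np.float64(119.4)]
tins [ 0.61279426 -0.18606409] [ 0.50265732 -0.22956024]
lid [0.50506502 0.20418597] 0.08871700788748514 [0.50335127 0.20360386]
bar 103.96937692520576 [0.50374483 0.20221875]
bar 105.78046652525418
```

```bash
cat >> h.py <<'E'
def shift(cur,tgt):
    """cur,tgt=[x,y,z,yaw]; tool down. Numbers (tx,ty,tz,roll) from cur to tgt in move units."""
    y=np.radians(cur[3]);d=np.array(tgt[:3])-cur[:3]
    ax=np.array([[np.cos(y),np.sin(y),0],[np.sin(y),-np.cos(y),0],[0,0,-1]])
    t=(ax@d)/.120; ro=-((tgt[3]-cur[3]+180)%360-180)/360
    return np.r_[t,ro].round(3)
def path(*wps):
    for a,b in zip(wps,wps[1:]):print(b,shift(a,b))
E
python3 - <<'E'
from h import *
a=[.213,-.641,.238,-161.62]
path(a,[.512,-.111,.238,-161.62]);
E
```

```text
[0.512, -0.111, 0.238, -161.62] [-3.757  3.406  0.    -0.   ]
```

Call:
{"method": "drive_tool", "body": {
  "increments": [
    [[-1,-0.4,0.35,0,0],[-1,-0.8,0.7,0,0],[-1,-0.94,0.85,0,0]]
  ]
}}

```text
time_s: 0.48
tcp_pos: [0.2887, -0.5058, 0.2374]
eef_rot: [180.0, 0.0, -161.5]
contact_force: [-0.7, -0.8, 0.6]
gripper_width: 0.0632
gripper_force: 0.0
```

Call:
{"method": "drive_tool", "body": {
  "increments": [
    [[-1,-0.4,0.35,0,0],[-1,-0.8,0.7,0,0],[-1,-0.94,0.85,0,0]]
  ]
}}

```text
time_s: 0.85
tcp_pos: [0.3635, -0.3734, 0.2375]
eef_rot: [180.0, 0.0, -161.5]
contact_force: [-0.5, 0.3, 0.2]
gripper_width: 0.0334
gripper_force: 0.0
```

Call:
{"method": "drive_tool", "body": {
  "increments": [
    [[-1,-0.4,0.35,0,0],[-1,-0.8,0.7,0,0],[-1,-0.94,0.85,0,0]]
  ]
}}

```text
time_s: 1.23
tcp_pos: [0.4385, -0.241, 0.2375]
eef_rot: [180.0, 0.0, -161.5]
contact_force: [1.4, -0.6, -0.2]
gripper_width: 0.0036
gripper_force: 0.0
```

Call:
{"method": "drive_tool", "body": {
  "increments": [
    [[-1,-0.4,0.35,0,0],[-1,-0.8,0.7,0,-0.01],[-1,-0.94,0.85,0.3,-0.025],[-1,-0.94,0.85,0.3,-0.025]]
  ]
}}

```text
time_s: 1.72
tcp_pos: [0.5113, -0.1093, 0.1988]
eef_rot: [179.9, -0.3, -152.4]
contact_force: [-0.2, 0.1, 1.0]
gripper_width: 0.0004
gripper_force: 0.0
```

Call:
{"method": "drive_tool", "body": {
  "increments": [
    [[-1,0,0,0.5,0],[-1,0,0,0.8,0],[-1,0,0,0.8,0]]
  ]
}}

```text
time_s: 2.1
tcp_pos: [0.5104, -0.1119, 0.1039]
eef_rot: [179.9, -0.3, -152.7]
contact_force: [0.7, 0.0, 1.1]
gripper_width: 0.0003
gripper_force: 0.0
```

Call:
{"method": "drive_tool", "body": {
  "increments": [
    [[-1,0,-0.1,0,0],[-1,0,-0.18,0,0],[-1,0,-0.26,0,0],[-1,0,-0.34,0,0],[-1,0,-0.42,0,0]]
  ]
}}

```text
time_s: 2.72
tcp_pos: [0.5359, -0.1566, 0.1058]
eef_rot: [-180.0, 0.0, -152.6]
contact_force: [0.1, -0.2, 0.4]
gripper_width: 0.0008
gripper_force: 0.0
```

Call:
{"method": "drive_tool", "body": {
  "increments": [
    [[-1,0,-0.08,0,0],[-1,0,-0.16,0,0],[-1,0,-0.25,0,0],[-1,0,-0.25,0,0]]
  ]
}}

```text
time_s: 3.22
tcp_pos: [0.5496, -0.1831, 0.1053]
eef_rot: [180.0, -0.0, -152.7]
contact_force: [-0.0, 0.1, -0.5]
gripper_width: 0.0006
gripper_force: 0.0
```

Run:
```python
from h import *
f=lambda n,x,y:cv2.resize(capture(n)[y:y+130,x:x+130,::-1],(400,400),interpolation=cv2.INTER_CUBIC)
cv2.imwrite("pics/p1.png",np.hstack([f("top",292,162),f("side",273,120)]))
```

```text
(no output)
```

View pics/p1.png

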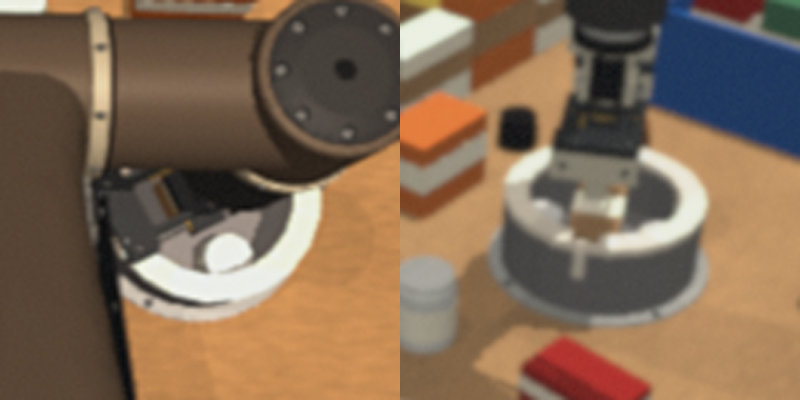

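The pictures show the carton tilted away under the gripper (side crop around (595,215)), partly hidden. I'll retreat upward towards the lid and look.

Call:
{"method": "drive_tool", "body": {
  "increments": [
    [[-1,0,0,-0.5,0],[-1,0,0,-0.8,0],[-1,0,0.2,-0.8,0],[-1,0,0.6,-0.8,0],[-1,0,1,-0.8,0]]
  ]
}}

```text
time_s: 3.95
tcp_pos: [0.4932, -0.0749, 0.2015]
eef_rot: [180.0, 0.0, -152.7]
contact_force: [1.2, 1.1, 0.6]
gripper_width: 0.0005
gripper_force: 0.0
```

Call:
{"method": "drive_tool", "body": {
  "increments": [
    [[1,0,0.5,0,-0.02],[1,0,1,0,-0.05],[1,0,1,0,-0.08]]
  ]
}}

```text
time_s: 4.32
tcp_pos: [0.4373, 0.0339, 0.2021]
eef_rot: [-180.0, 0.1, -123.2]
contact_force: [1.5, -0.3, 0.7]
gripper_width: 0.0251
gripper_force: 0.0
```

Run:
```python
from h import *
f=lambda n,x,y,w:cv2.resize(capture(n)[y:y+w,x:x+w,::-1],(400,400),interpolation=cv2.INTER_CUBIC)
t=capture("top");cv2.imwrite("pics/top1.png",t[:,:,::-1])
cv2.imwrite("pics/p2.png",np.hstack([f("top",312,182,90),f("side",293,150,90)]))
```

```text
(no output)
```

View pics/p2.png

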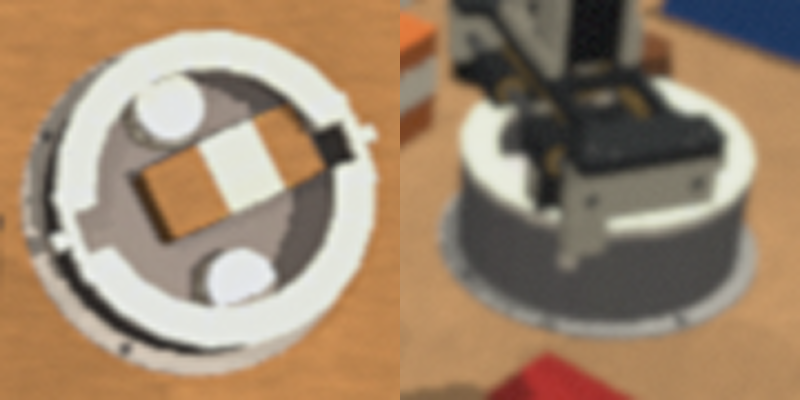

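The carton lies flat under the notch-to-notch line: left crop, foot end near (157,207), far end under the flange by the (335,146) notch. Next I fit the tub and lid centres from this picture, where the tub is unobstructed.

Run:
```python
from h import *
from scipy.optimize import least_squares
a0=cv2.imread("pics/top0.png");a=cv2.imread("pics/top1.png")
def fit(img,c,z,rad,sgn):
    g=cv2.GaussianBlur(img,(3,3),0).min(2).astype(float); Q=[]
    for th in np.radians(np.arange(0,360,3)):
        rr=np.arange(rad-.010,rad+.010,.0005)
        P=np.c_[c[0]+rr*np.cos(th),c[1]+rr*np.sin(th),np.full(len(rr),z)]
        uv=proj("top",P).astype(np.float32)
        s=cv2.remap(g,uv[:,:1],uv[:,1:],cv2.INTER_LINEAR).ravel()
        d=np.gradient(s)*sgn;i=d.argmax()
        if d[i]>3:Q.append(P[i,:2])
    Q=np.array(Q)
    s=least_squares(lambda p:np.hypot(*(Q-p[:2]).T)-p[2],[*c,rad],loss="soft_l1",f_scale=.001)
    return s.x.round(4),len(Q),np.median(abs(s.fun)).round(4)
for im in(a0,a):
    print("mouth",fit(im,(.5535,-.207),.083,.076,1)); print("outer",fit(im,(.5535,-.207),.083,.1,-1))
print("lid top",fit(a0,(.5045,.204),.032,.09,-1),"lid z.029",fit(a0,(.5045,.204),.029,.09,-1))
```

```text
mouth (array([ 0.5545, -0.2065,  0.0756]), 104, np.float64(0.0006))
outer (array([ 0.5546, -0.2064,  0.1012]), 120, np.float64(0.0007))
mouth (array([ 0.5544, -0.2064,  0.0755]), 99, np.float64(0.0006))
outer (array([ 0.5544, -0.2065,  0.1014]), 120, np.float64(0.0007))
lid top (array([0.5049, 0.2041, 0.0901]), 120, np.float64(0.0005)) lid z.029 (array([0.5054, 0.2045, 0.0903]), 120, np.float64(0.0005))
```

Run:
```python
from h import *
a=cv2.imread("pics/top1.png");g=a.min(2).astype(float)
for r_ in(.082,.085,.088):
  for c0 in(-69,111):
    th=np.arange(c0-20,c0+20,.25);t=np.radians(th)
    uv=proj("top",np.c_[.5545+r_*np.cos(t),-.2065+r_*np.sin(t),np.full(len(t),.083)]).astype(np.float32)
    s=cv2.remap(g,uv[:,:1],uv[:,1:],cv2.INTER_LINEAR).ravel();w=np.clip(s.max()*.9-s,0,None)
    i=np.where(s<(s.min()+s.max())/2)[0];print(r_,c0,th[i[0]],th[i[-1]],(th[i[0]]+th[i[-1]])/2,s.min())
b=cv2.imread("pics/top0.png")[225:255,195:235].min(2)
ys,xs=np.where(b<170)
W=np.array([ray("top",x+195,y+225,.05)[:2] for x,y in zip(xs,ys)]);print(W.mean(0),len(W));u=np.linalg.svd(W-W.mean(0))[2][0];print(np.degrees(np.arctan2(u[1],u[0])))
s=r.get_state();print(s["tcp_pos"],s["eef_rot"],s["joints"])
p=[*s["tcp_pos"],s["eef_rot"][2]]
path(p,[.505,.204,.202,-75.5])
```

```text
0.082 -69 -78.0 -60.25 -69.125 37.26171875
0.082 111 101.0 119.5 110.25 125.0625
0.085 -69 -78.0 -60.5 -69.25 38.08203125
0.085 111 101.25 119.25 110.25 124.93359375
0.088 -69 -77.75 -60.75 -69.25 62.7021484375
0.088 111 101.5 119.0 110.25 125.0
[0.50500031 0.20407116] 197
-74.65105717235568
[0.4387169  0.03123836 0.20184648] [-1.79982919e+02  3.95100071e-02 -1.24024060e+02] [ 2.99249803e+01 -5.84590670e-01 -3.05381636e+01 -2.31612887e-03
 -6.00034296e+01 -6.39478890e+01]
[0.505, 0.204, 0.202, -75.5] [-1.502e+00  3.480e-01 -1.000e-03 -1.350e-01]
```

Call:
{"method": "drive_tool", "body": {
  "increments": [
    [[1,-0.4,0.1,0,-0.025],[1,-0.75,0.17,0,-0.05],[1,-0.75,0.17,0,-0.07],[1,-0.75,0.17,0,-0.07]]
  ]
}}

```text
time_s: 4.97
tcp_pos: [0.4724, 0.1161, 0.201]
eef_rot: [179.9, -0.0, -99.1]
contact_force: [0.4, 0.5, 0.4]
gripper_width: 0.0771
gripper_force: 0.0
```

Run:
```python
from h import *
s=r.get_state();print(s["tcp_pos"],s["eef_rot"])
path([*s["tcp_pos"],s["eef_rot"][2]],[.505,.204,.1,-75])
```

```text
[0.47244397 0.11614759 0.20102333] [ 1.79946513e+02 -4.72741239e-02 -9.90618870e+01]
[0.505, 0.204, 0.1, -75] [-0.766 -0.153  0.842 -0.067]
```

Call:
{"method": "drive_tool", "body": {
  "increments": [
    [[1,-0.4,-0.08,0,-0.027],[1,-0.766,-0.153,0.2,-0.05],[1,-0.766,-0.153,0.6,-0.067],[1,-0.766,-0.153,0.84,-0.067],[1,-0.766,-0.153,0.84,-0.067]]
  ]
}}

```text
time_s: 5.6
tcp_pos: [0.5033, 0.2028, 0.0987]
eef_rot: [179.7, -0.1, -75.0]
contact_force: [-0.2, 0.1, 1.2]
gripper_width: 0.0874
gripper_force: 0.0
```

Run:
```python
from h import *
s=r.get_state();print(s["tcp_pos"],s["eef_rot"])
path([*s["tcp_pos"],s["eef_rot"][2]],[.505,.204,.048,-75])
```

```text
[0.50328653 0.20275611 0.0987232 ] [ 1.79736108e+02 -1.22700133e-01 -7.49785612e+01]
[0.505, 0.204, 0.048, -75] [-0.006 -0.016  0.423  0.   ]
```

Call:
{"method": "drive_tool", "body": {
  "increments": [
    [[1,-0.005,-0.01,0.25,0],[1,-0.005,-0.01,0.42,0],[1,-0.005,-0.01,0.42,0],[-1,-0.005,-0.01,0.42,0],[-1,-0.005,-0.01,0.42,0]]
  ],
  "squeeze": 40
}}

```text
time_s: 6.22
tcp_pos: [0.5062, 0.2061, 0.0519]
eef_rot: [-179.9, 0.1, -74.7]
contact_force: [0.0, -0.6, 0.0]
gripper_width: 0.0731
gripper_force: 0.0
```

Call:
{"method": "drive_tool", "body": {
  "increments": [
    [[-1,0,0,0,0],[-1,0,0,0,0],[-1,0,0,0,0],[-1,0,0,0,0],[-1,0,0,0,0]]
  ]
}}

```text
time_s: 6.85
tcp_pos: [0.5053, 0.2056, 0.0503]
eef_rot: [180.0, -0.0, -74.6]
contact_force: [0.0, 0.1, -0.4]
gripper_width: 0.023
gripper_force: 0.0
```

Run:
```python
from h import *
s=r.get_state();print(s)
path([*s["tcp_pos"],s["eef_rot"][2]],[.5545,-.2065,.23,-67])
```

```text
{'time_s': 6.85, 'joints': array([ 4.27267390e+01,  1.98111337e+01, -2.87348256e+01, -4.08066573e-04,
       -4.14646867e+01, -2.73396001e+01]), 'qd': array([ 0.04243109, -0.04020564,  0.10749222,  0.04350001, -0.13499761,
        0.11268469]), 'joint_torque': array([ 5.26445456e-04, -4.85794187e+01,  2.06345469e+01,  4.93022293e+00,
       -5.05559903e-03, -6.71981870e-04]), 'tcp_pos': array([0.50532241, 0.2056421 , 0.05029019]), 'eef_rot': array([ 1.79990419e+02, -4.64939060e-03, -7.46131666e+01]), 'contact_force': array([ 0.0109332 ,  0.06615597, -0.38266756]), 'moment': array([ 0.03370483,  0.14875619, -0.05166179]), 'gripper_force': 0.0, 'gripper_width': 0.022955330290309852}
[0.5545, -0.2065, 0.23, -67] [ 3.42   0.516 -1.498 -0.021]
```

Call:
{"method": "drive_tool", "body": {
  "increments": [
    [[-1,0,0,0,0],[-1,0,0,0,0],[-1,0,0,0,0]]
  ]
}}

```text
time_s: 7.22
tcp_pos: [0.5051, 0.2054, 0.0502]
eef_rot: [180.0, -0.0, -74.6]
contact_force: [-0.8, -0.3, 1.3]
gripper_width: 0.0157
gripper_force: 39.9
```

Call:
{"method": "drive_tool", "body": {
  "increments": [
    [[-1,0,0,-0.3,0],[-1,0,0,-0.6,0],[-1,0.2,0.03,-1,0],[-1,0.6,0.1,-1,0],[-1,1,0.15,-1,0]]
  ]
}}

```text
time_s: 7.85
tcp_pos: [0.5201, 0.0845, 0.171]
eef_rot: [-179.9, 0.0, -74.6]
contact_force: [1.8, 0.1, -2.9]
gripper_width: 0.0159
gripper_force: 39.9
```

Call:
{"method": "drive_tool", "body": {
  "increments": [
    [[-1,0.4,0.06,-0.2,0],[-1,0.7,0.1,-0.4,0],[-1,1,0.15,-0.4,0],[-1,1,0.15,-0.4,0]]
  ]
}}

```text
time_s: 8.35
tcp_pos: [0.5344, -0.0372, 0.2183]
eef_rot: [-180.0, 0.0, -74.8]
contact_force: [0.0, 0.3, -2.2]
gripper_width: 0.0157
gripper_force: 39.9
```

Call:
{"method": "drive_tool", "body": {
  "increments": [
    [[-1,0.3,0.06,0,-0.01],[-1,0.6,0.1,0,-0.02],[-1,0.9,0.15,0,-0.02],[-1,0.9,0.15,0,-0.02],[-1,0.9,0.15,0,-0.02]]
  ]
}}

```text
time_s: 8.98
tcp_pos: [0.5455, -0.1437, 0.2179]
eef_rot: [180.0, 0.0, -67.4]
contact_force: [1.1, 0.2, -1.8]
gripper_width: 0.016
gripper_force: 39.9
```

Run:
```python
from h import *
s=r.get_state();print({k:s[k] for k in("tcp_pos","eef_rot","contact_force","moment","gripper_width","gripper_force")})
cv2.imwrite("pics/top2.png",capture("top")[:,:,::-1])
path([*s["tcp_pos"],s["eef_rot"][2]],[.5545,-.205,.14,-66.5])
```

```text
{'tcp_pos': array([ 0.54553   , -0.14372175,  0.21788572]), 'eef_rot': array([ 1.79976376e+02,  2.80538082e-02, -6.74325568e+01]), 'contact_force': array([ 1.10516489,  0.15656672, -1.79417899]), 'moment': array([-0.00240666,  0.15333515,  0.04244973]), 'gripper_width': 0.015997741272360328, 'gripper_force': 39.914286732673645}
[0.5545, -0.205, 0.14, -66.5] [ 0.5    0.127  0.649 -0.003]
```

Call:
{"method": "drive_tool", "body": {
  "increments": [
    [[-1,0.3,0.08,0,-0.005],[-1,0.5,0.127,0.2,-0.005],[-1,0.5,0.127,0.5,-0.005],[-1,0.5,0.127,0.65,-0.005],[-1,0.5,0.127,0.65,-0.005]]
  ]
}}

```text
time_s: 9.65
tcp_pos: [0.5538, -0.2044, 0.139]
eef_rot: [179.8, 0.1, -65.6]
contact_force: [0.2, 0.4, -1.5]
gripper_width: 0.0157
gripper_force: 39.9
```

Run:
```python
from h import *
X=[]
for i in range(4):
    s=r.get_state();X.append([*s["tcp_pos"],s["eef_rot"][2],*s["contact_force"]]);capture("side")
X=np.array(X);print(X.round(4));p=X[:,:4].mean(0)
path(p,[.5545,-.205,.125,-65.5])
```

```text
[[  0.5538  -0.2044   0.139  -65.5541   0.1883   0.3599  -1.476 ]
 [  0.5547  -0.2047   0.1403 -65.5438   0.977    0.3781  -1.143 ]
 [  0.5553  -0.2049   0.1411 -65.5372   1.0355  -0.5452  -1.6953]
 [  0.5555  -0.205    0.1416 -65.5452  -0.2527   0.5088  -2.0848]]
[0.5545, -0.205, 0.125, -65.5] [ 0.001  0.003  0.129 -0.   ]
```

Call:
{"method": "drive_tool", "body": {
  "increments": [
    [[-1,0,0.008,0.06,0],[-1,0,0.008,0.11,0],[-1,0,0.008,0.14,0],[-1,0,0.008,0.155,0],[-1,0,0.008,0.16,0]]
  ]
}}

```text
time_s: 10.48
tcp_pos: [0.5536, -0.2059, 0.1228]
eef_rot: [180.0, -0.0, -65.6]
contact_force: [-6.5, 5.2, 15.8]
gripper_width: 0.0157
gripper_force: 39.9
```

Call:
{"method": "drive_tool", "body": {
  "increments": [
    [[-1,0,0,0,0],[-1,0,0,0,0]]
  ]
}}

```text
time_s: 10.72
tcp_pos: [0.5536, -0.2059, 0.1229]
eef_rot: [-180.0, -0.0, -65.6]
contact_force: [-6.3, 4.1, 13.4]
gripper_width: 0.016
gripper_force: 39.9
```

Call:
{"method": "drive_tool", "body": {
  "increments": [
    [[-1,0,0,0,0.003],[-1,0,0,0,0.005],[-1,0,0,0,0.007],[-1,0,0,0,0.009],[-1,0,0,0,0.011]]
  ]
}}

```text
time_s: 11.35
tcp_pos: [0.5534, -0.2058, 0.1206]
eef_rot: [180.0, 0.0, -69.6]
contact_force: [-0.5, -0.8, -2.3]
gripper_width: 0.0155
gripper_force: 39.9
```

The force fell to zero at yaw −69.6, so the lugs are over the notches. I'll lower the lid.

Call:
{"method": "drive_tool", "body": {
  "increments": [
    [[-1,0,0,0.04,0],[-1,0,0,0.07,0],[-1,0,0,0.1,0],[-1,0,0,0.12,0],[-1,0,0,0.12,0]]
  ]
}}

```text
time_s: 11.98
tcp_pos: [0.5535, -0.2059, 0.1072]
eef_rot: [180.0, -0.0, -69.6]
contact_force: [-2.7, 1.4, 4.8]
gripper_width: 0.0158
gripper_force: 39.9
```

Call:
{"method": "drive_tool", "body": {
  "increments": [
    [[-1,0,0,0,0],[-1,0,0,0,0.012],[-1,0,0,0,0.024],[-1,0,0,0,0.036],[-1,0,0,0,0.048]]
  ]
}}

```text
time_s: 12.6
tcp_pos: [0.5544, -0.2062, 0.1072]
eef_rot: [-179.9, -0.0, -87.0]
contact_force: [0.1, -0.6, 2.6]
gripper_width: 0.0158
gripper_force: 39.9
```

Call:
{"method": "drive_tool", "body": {
  "increments": [
    [[-1,0,0,0,0.012],[-1,0,0,0,0.024],[-1,0,0,0,0.036],[-1,0,0,0,0.048],[-1,0,0,0,0.06]]
  ]
}}

```text
time_s: 13.22
tcp_pos: [0.5544, -0.2061, 0.1072]
eef_rot: [-179.9, -0.0, -108.6]
contact_force: [-0.7, -1.8, 2.1]
gripper_width: 0.0162
gripper_force: 39.9
```

Call:
{"method": "drive_tool", "body": {
  "increments": [
    [[-1,0,0,0,0.01],[-1,0,0,0,0.02],[-1,0,0,0,0.028],[-1,0,0,0,0.03]]
  ]
}}

```text
time_s: 13.72
tcp_pos: [0.5544, -0.2061, 0.1072]
eef_rot: [-179.9, 0.0, -119.2]
contact_force: [0.6, -0.1, 2.3]
gripper_width: 0.0157
gripper_force: 39.9
```

Run:
```python
from h import *
s=r.get_state();print({k:s[k] for k in("time_s","tcp_pos","eef_rot","contact_force","moment","gripper_width","gripper_force")})
```

```text
{'time_s': 13.725, 'tcp_pos': array([ 0.55436239, -0.20609561,  0.10723874]), 'eef_rot': array([-1.79922893e+02,  7.96228082e-03, -1.19231111e+02]), 'contact_force': array([ 0.61617991, -0.10230131,  2.25402727]), 'moment': array([-0.07210223,  0.34017415,  0.30207156]), 'gripper_width': 0.01569984282274914, 'gripper_force': 39.948874711990356}
```

Call:
{"method": "drive_tool", "body": {
  "increments": [
    [[1,0,0,0,0],[1,0,0,0,0],[1,0,0,0,0],[1,0,0,0,0],[1,0,0,0,0]]
  ]
}}

```text
time_s: 14.35
tcp_pos: [0.5537, -0.2058, 0.1067]
eef_rot: [180.0, -0.0, -119.3]
contact_force: [-0.1, -0.4, -1.0]
gripper_width: 0.0602
gripper_force: 0.0
```

Call:
{"method": "drive_tool", "body": {
  "increments": [
    [[1,0,0,-0.15,0],[1,0,0,-0.4,0],[1,0,0,-0.7,0],[1,0,0,-1,0]]
  ]
}}

```text
time_s: 14.85
tcp_pos: [0.5535, -0.2058, 0.2278]
eef_rot: [180.0, -0.0, -119.3]
contact_force: [0.5, -0.3, 0.7]
gripper_width: 0.0874
gripper_force: 0.0
```

Call:
{"method": "drive_tool", "body": {
  "increments": [
    [[1,-0.4,0.3,-0.3,0],[1,-0.7,0.6,-0.3,0],[1,-1,1,-0.3,0],[1,-1,1,-0.3,0]]
  ]
}}

```text
time_s: 15.35
tcp_pos: [0.5066, -0.0395, 0.2635]
eef_rot: [-180.0, 0.1, -119.0]
contact_force: [-0.0, -0.8, 0.7]
gripper_width: 0.0876
gripper_force: 0.0
```

Run:
```python
from h import *
cv2.imwrite("pics/end.png",capture("top")[:,:,::-1])
```

```text
(no output)
```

View pics/end.png

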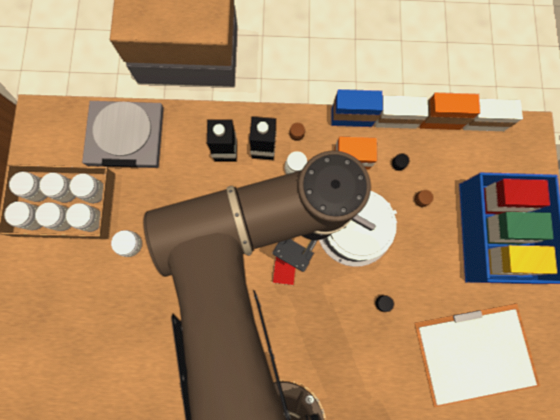

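The lid is seated on the tub at about (358,227), its bar turned from the notches. The gripper is clear and the visible goods are in place.

```bash
python3 -c "
from plant import job
print(job.close_job())"
```

```text
the job is handed in; nothing more can be done
None
```

I handed the job in after about 15 s of robot time: the carton lies flat in the tub and the lid is seated, turned about 49.7° of the 50° clockwise, and released; no bystander looked moved, but the hand-in gave no verdict.

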